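# Shim the rocking mitre saw

### The job

The mitre saw rocks because its front foot on the robot's left hangs a few millimetres clear of the bench. Take the red tapered shim and slide it flat along the bench, thin end first, under the middle of that foot until you feel it bind: snug, so that the foot bears on it, but not driven hard. Then let go of the shim and leave it there. The pine offcut lying in front of the foot may be pushed aside, but must stay on the bench; leave everything else where it is.

Things in the scene. Friction and masses are not known exactly. Their poses are not given: they have to be found in the camera images.
- shim: Red plastic tapered shim (a long thin wedge, 60 g), 200 mm long, 36 mm wide, 16 mm thick at one end falling evenly to 2 mm at the other (0.07 mm per mm); it starts flat on the bench, so gripping it across its 36 mm width near the thick end works with the fingertips close to the bench. Origin: centre of its flat underside; x runs along its length towards the thin end (thin end at x = +100 mm, thick end at x = -100 mm), y across its width, z up.
- shim_tip (a point): Middle of the shim's thin end, on its underside (100 mm along x from the shim's origin).
- short_foot (a point): Bench point under the centre of the short front left foot (axes as saw), a black square rubber pad 40 x 40 mm, sides along the saw's x and y. Its underside is 4.5 to 8.5 mm above the bench, different each time and not reported: feel for it. The shim binds at the pad's near edge (x = -20 mm) with 36 to 93 mm of it past that edge. A 56 mm square lug 65 mm high (bolt to 71) sits over it.
- saw: Grey mitre saw, red motor, 500 x 300 x 330 mm, 11 kg; it cannot slide but rocks about the front right - rear left feet. The pad's rubber gives 1 mm per 12 N: once touching, the push needed rises by 1 to 2 N per mm; 3 to 12 N of push is snug. Origin: on the bench under the short foot's centre; x front to back, y left. Other feet at (0, -400), (240, 0), (240, -400) mm; mitre arm and knob stick out to x = -135 at y = -230 to -170; table 88 high.
- offcut: Pine offcut block 45 x 70 x 22 mm (x, y, z), 50 g, loose on the bench 90 to 140 mm in front of the short foot, in the way of the shim. Origin: centre of its underside.
- packer: Flat blue plastic packer 100 x 32 x 6 mm, a bystander of even thickness (not tapered, not to be used). Origin: centre of its underside.
- tape_measure: Yellow tape measure 74 x 38 x 70 mm standing on edge, a bystander. Origin: centre of its underside.
- glue: Yellow glue bottle, 56 mm across, 170 mm high, standing on the bench in front of the saw to the right of the way in, a bystander. Origin: centre of its underside.
- screwdriver: Green screwdriver 200 mm long lying on the bench, handle 26 mm thick to its -x, a bystander. Origin: under its middle.
- pencil: Flat yellow carpenter's pencil 175 x 15 x 9 mm lying on the bench to the left of the way in, roughly along the saw's x, a bystander. Origin: under its middle; x along it.
Mind the look-alikes: they are no part of the job. Of the things that look like the shim, the larger one is meant.

How it is judged:
At the end, for the whole second after the job is handed in: The shim lies flat and still under the short foot, thin end 8 mm or more past the foot's centre, which is within 13 mm of its centre line; the foot bears on it with 1 to 14 N and the saw stands as it did (tilt under 0.006 rad); the offcut is still, on the bench (contact force between shim and saw between 1 and 14 N and angle between saw's own z axis and vertical below 0.006 rad and angle between shim's own z axis and vertical below 0.03 rad and y of short_foot in the frame of shim between -0.013 and 0.013 m and x of short_foot in the frame of shim below 0.092 m and linear speed of shim below 0.01 m/s and linear speed of offcut below 0.02 m/s and height (world z) of offcut above -0.01 m); the robot touches nothing.
It fails at once if the shim is driven hard: over 22 N between it and the foot (contact force between shim and saw above 22 N).
It fails at once if a bystander (packer, tape measure, glue, screwdriver, pencil) is moved by more than 20 mm (distance of any of packer, tape_measure, glue, screwdriver, pencil from where it was at the start of the episode above 0.02 m).
It also fails if it takes over 51 s, if anything falls off the work surface, if the arm or the gripper's body presses on something with over 40 N, if the wrist force passes 120 N, or if a joint passes its speed limit or range.

### The arm

A 6-joint arm with a two-finger parallel gripper is mounted at the origin on the work surface. World frame = base frame: x ahead of the robot, y to its left, z up, the work surface at z = 0. Lengths are in m, angles in rad, forces in N, time in s.
With the tool pointing down it reaches from about 0.4 to 0.925 m from the base axis. Payload 12.5 kg.
Tool frame: the origin (TCP) lies midway between the tips of the shut fingers; the grasp point (between the pads) lies 19 mm behind it; z points along the fingers, y is the direction in which the jaws open and shut (so a half turn about z gives the same grasp; the last joint's range is limited). The gripper opens to 95 mm and grips with 3 to 60 N. Pads are 20 mm wide; open, the fingers measure 119 mm over their backs; the gripper's body (75 mm by 180 mm) begins 59 mm behind the grasp point.
Start: joints at [1.171, 0.491, 1.559, -0, 1.092, -0.106], TCP at [0.181, 0.598, 0.215] pointing down, gripper open.
Joint ranges: [-3.1, 3.1], [-0.84, 2.19], [0.05, 2.79], [-1.13, 4.28], [0.06, 2.93], [-2.69, 2.69]. Speed limits (rad/s): [2.22, 2.22, 2.79, 3.14, 3.14, 3.14].

### API

Orientations are given as a 3x3 rotation matrix whose columns are the frame's x, y, z axes.
In Python, from bench import bot gives the robot as it stands.
- The arm moves only by the shell command python3 -m handwheel 'ROWS' [FORCE]. ROWS is JSON, a list that holds one entry, the list of rows, each a list of 7 numbers: the finger opening in mm, from 0 to 95.1, then the shift along the world's x, y, z in mm, then the turn, a rotation vector about the world's x, y, z in degrees. In form: [[[fingers, tx, ty, tz, ax, ay, az], ...]]. A call has 1 to 12 rows; each row is the pose to reach, as a shift and turn from the pose measured when the call began; what a row does not reach only later rows make up. A row lasts 1/10 s, in which the tool goes at most 50 mm and 8.59 degrees, less where a joint would pass 70% of its speed; a pose out of reach is approached as far as the arm can. A call with a gripper value outside its range is refused whole. The fingers move at their own pace and stop on an object; FORCE is the grip in N (left out, the last holds). Time passes only in rows, so rows that repeat a pose let the fingers close. It gives the time, the measured TCP pose, the force and the opening at its end, in the units of the state.
- bot.read_state(): the state, without advancing time (a new reading comes with each control period).
- bot.camera(name): name is "scene" or "top"; returns a dict with "frame" (400x640x3 uint8, red, green, blue), "fovy" (degrees; the focal length in pixels is half the picture's height over the tangent of half this angle, whatever the lens; pixels are square), "cx", "cy" (the principal point, pixels), "D" ([k1, k2, p1, p2, k3] as OpenCV has them; the pictures are not rectified), "R" (3x3) and "t" (3): a world point X has camera coordinates R X + t. Camera axes: x right, y down, z forward; pixel columns grow to the right and rows downward; lengths in m; the calibration is good to about 2 mm. A picture is of the moment at which its call begins. There is no depth.
- bot.sign_off(): hands the job in, once; it reports no verdict.
Trained networks look in the newest picture that a camera, given by its name, has taken for a name from the list of things; names that differ only in an ending like _2 or _b are one class to them, and where a whole thing is asked for, a point or a joint stands for the part that bears it (a point fixed in the world has none). Each returns a list of dicts, best first, with "p" (0 to 1); they miss things now and then, are a little off and sometimes report something else, mostly with a low value. They report only what shows in the picture. A call takes as long as a camera call. They do not tell look-alikes from the thing itself.
- bot.search_frame(name, camera): "rect" ([left, top, right, bottom] in pixels, round what is visible of it).
The state is a dict: "t": time; "q": joint angles; "joint_velocities": joint speeds; "joint_torque": joint torques, N m; "position": TCP position; "orientation": TCP orientation; "force": force on the tool from outside, world axes, zero at the start; "ft_torque": the same for the moment, N m; "width": finger opening in m.
Only numpy, scipy, OpenCV 4.12 (cv2) and the standard library are available. Lean on these libraries where they do the work, as an engineer would, in place of code of your own. Each camera call takes 0.05 s, during which the arm holds its last target. There are 200 camera calls.

## Working session

There is one attempt and no reset: what is moved stays moved. The work goes in short steps, Python scripts to look and compute and a shell command to move; the robot and the scene stay as the last step left them, time stands still between calls to the robot, and variables do not carry over. Pictures are saved under pics/ and viewed, about 8 in all and at most 12, crops included, and the job is handed in when it is done.

```bash
mkdir -p pics
cat > h.py <<'E'
import numpy as np, cv2
from bench import bot
def K(c):
    f=200/np.tan(np.radians(c["fovy"])/2); return np.array([[f,0,c["cx"]],[0,f,c["cy"]],[0,0,1]])
def ray(c,px,z=0.):
    u=cv2.undistortPoints(np.array(px,float).reshape(-1,1,2),K(c),np.array(c["D"],float)).reshape(-1,2)
    R=np.array(c["R"]);t=np.array(c["t"]);C=-R.T@t
    d=np.c_[u,np.ones(len(u))]@R
    return C+d*((z-C[2])/d[:,2])[:,None]
def proj(c,X):
    return cv2.projectPoints(np.array(X,float).reshape(-1,1,3),cv2.Rodrigues(np.array(c["R"]))[0],np.array(c["t"],float),K(c),np.array(c["D"],float))[0].reshape(-1,2)
def save(c,n): cv2.imwrite("pics/"+n,cv2.cvtColor(c["frame"],cv2.COLOR_RGB2BGR))
E
python3 - <<'E'
from h import *
import pickle
for n in("top","scene"):
    c=bot.camera(n);save(c,n+"0.png");pickle.dump(c,open(n+"0.pkl","wb"))
    print(n,-np.array(c["R"]).T@c["t"],c["fovy"])
    for k in "shim saw short_foot offcut packer tape_measure glue screwdriver pencil".split():
        try: print(k,[(np.round(d["rect"]).tolist(),round(d["p"],2)) for d in bot.search_frame(k,n)][:3])
        except Exception as e: print(k,e)
print(bot.read_state())
E
```

```text
top [0.37408485 0.08001389 1.06674749] 54.7088047035322
shim [([187.0, 246.0, 216.0, 297.0], 0.9), ([239.0, 181.0, 275.0, 250.0], 0.88)]
saw [([345.0, 45.0, 544.0, 214.0], 0.88)]
short_foot [([345.0, 46.0, 546.0, 218.0], 0.81)]
offcut [([351.0, 196.0, 378.0, 222.0], 0.6)]
packer [([239.0, 141.0, 261.0, 174.0], 0.85)]
tape_measure [([350.0, 199.0, 377.0, 223.0], 0.73), ([196.0, 161.0, 226.0, 192.0], 0.71)]
glue [([396.0, 250.0, 426.0, 270.0], 0.92)]
screwdriver [([448.0, 214.0, 474.0, 288.0], 0.93)]
pencil [([302.0, 169.0, 314.0, 234.0], 0.72), ([447.0, 214.0, 468.0, 254.0], 0.4)]
scene [1.18888834 0.28247932 0.67884414] 56.570447556302355
shim [([377.0, 207.0, 426.0, 262.0], 0.85), ([446.0, 189.0, 476.0, 220.0], 0.61)]
saw [([47.0, 121.0, 290.0, 344.0], 0.76), ([379.0, 204.0, 423.0, 257.0], 0.26)]
short_foot []
offcut [([278.0, 206.0, 308.0, 225.0], 0.63), ([380.0, 207.0, 424.0, 260.0], 0.48)]
packer [([397.0, 273.0, 418.0, 290.0], 0.55)]
tape_measure [([439.0, 250.0, 474.0, 276.0], 0.86)]
glue [([253.0, 127.0, 276.0, 188.0], 0.88)]
screwdriver [([208.0, 170.0, 224.0, 189.0], 0.68)]

[... 153 characters left out ...]
52e+00, -1.05614044e-01]), 'joint_velocities': array([ 4.24774172e-04, -4.19292059e-04,  3.31761540e-05, -3.47775677e-05,
        7.51570040e-04, -2.18514311e-03]), 'joint_torque': array([ 2.07014476e-03, -6.12488294e+01, -2.58420503e+01,  6.93726609e-02,
        4.48180363e-02, -1.08826936e-05]), 'position': array([0.18098142, 0.59824393, 0.21466338]), 'orientation': array([[-9.57155682e-01,  2.89573824e-01,  4.24763369e-05],
       [ 2.89573827e-01,  9.57155678e-01,  8.58882749e-05],
       [-1.57854708e-05,  9.45084857e-05, -9.99999995e-01]]), 'force': array([ 0.27822431,  0.28301463, -0.31692055]), 'ft_torque': array([-0.02891335, -0.01976166,  0.00655385]), 'width': 0.09539169545070844}
```

Run:
```python
import cv2
a=cv2.imread("pics/top0.png")[30:310,170:570];cv2.imwrite("pics/a.png",cv2.resize(a,None,fx=2,fy=2,interpolation=cv2.INTER_CUBIC))
b=cv2.imread("pics/scene0.png")[110:350,180:500];cv2.imwrite("pics/b.png",cv2.resize(b,None,fx=2.5,fy=2.5,interpolation=cv2.INTER_CUBIC))
```

```text
(no output)
```

View pics/a.png

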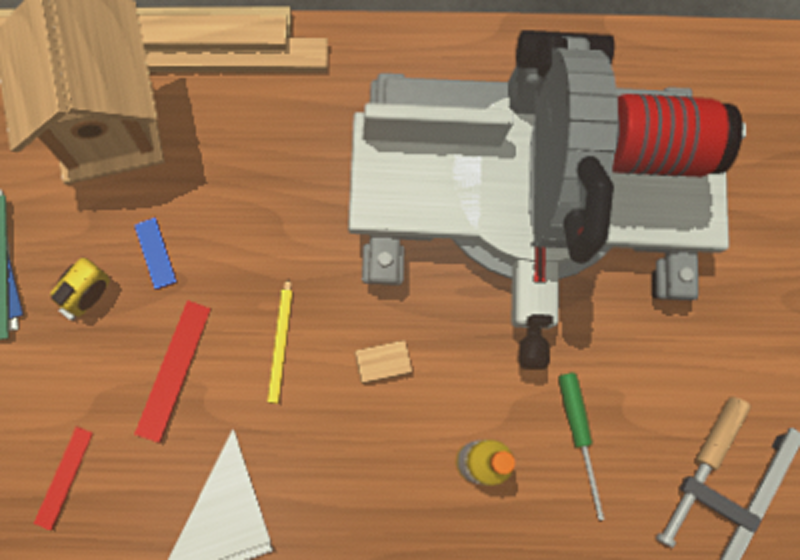

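View pics/b.png

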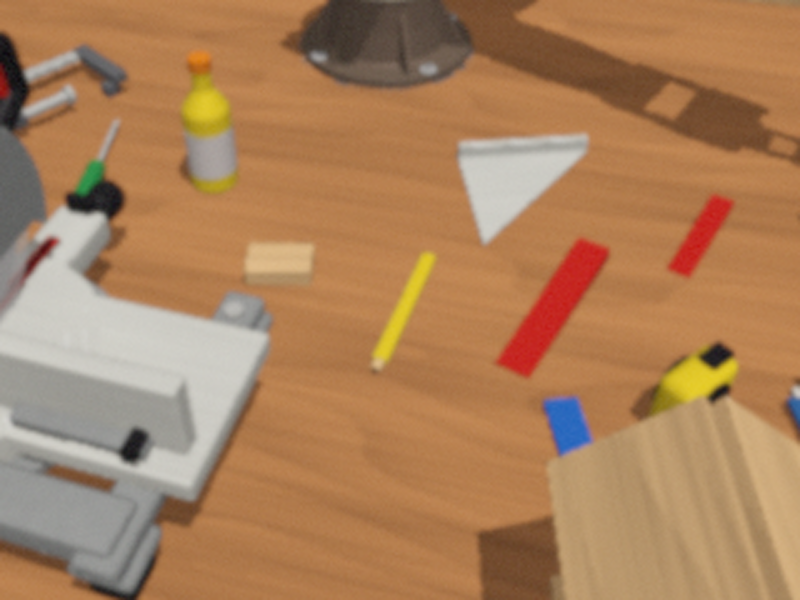

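Top view: the large red shim runs from crop (200,303) to (148,438). The offcut is at (385,361), the short-foot lug at (385,258) and the glue at (488,462). The smaller red look-alike is at (63,478). Next I'll measure the corners in both views.

```bash
cat > m.py <<'E'
from h import *
def quad(c,roi,f):
    l,t,r,b=roi;im=c["frame"][t:b,l:r].astype(np.uint8)
    im=cv2.resize(im,None,fx=4,fy=4,interpolation=cv2.INTER_CUBIC)
    m=f(cv2.cvtColor(im,cv2.COLOR_RGB2HSV).astype(int)).astype(np.uint8)
    cs=max(cv2.findContours(m,cv2.RETR_EXTERNAL,cv2.CHAIN_APPROX_NONE)[0],key=cv2.contourArea)
    q=cv2.approxPolyN(cs,4,ensure_convex=True).reshape(-1,2) if hasattr(cv2,"approxPolyN") else cv2.boxPoints(cv2.minAreaRect(cs))
    return (q+.5)/4-.5+[l,t], cv2.contourArea(cs)/16
red=lambda h:((h[...,0]<6)|(h[...,0]>172))&(h[...,1]>170)
E
python3 - <<'E'
from m import *
import pickle
T=pickle.load(open("top0.pkl","rb"));S=pickle.load(open("scene0.pkl","rb"))
np.set_printoptions(precision=4,suppress=True)
for c,roi in((T,(234,176,280,255)),(S,(370,200,432,268))):
    q,a=quad(c,roi,red);print(q,a)
    for z in(0,.016):print(z,ray(c,q,z)[:,:2].tolist())
cr=lambda x,y:(x/2-.25+170,y/2-.25+30)
crs=lambda x,y:(x/2.5-.3+180,y/2.5-.3+110)
B=ray(T,[cr(385,259),cr(685,274)],.071);print("bolts",B,np.linalg.norm(B[0]-B[1]))
print("bolt scene",ray(S,[crs(238,300)],.071))
print("offcut",ray(T,[cr(355,350),cr(406,341),cr(412,373),cr(362,384)],.022))
print("off scene",ray(S,[crs(250,243),crs(313,243),crs(313,265),crs(246,263)],.022))
print("pencil",ray(T,[cr(287,285),cr(274,402)],.004))
print("glue",ray(T,[cr(503,463)],.17),ray(T,[cr(488,470)],.1))
print("proj of top bolt into scene",proj(S,B))
E
```

```text
[[274.875 183.875]
 [249.875 251.125]
 [236.875 246.625]
 [262.875 179.375]] 896.9375
0 [[0.579262096243652, 0.2483608283399722], [0.3895246600028994, 0.3105373055925849], [0.40106923072784184, 0.34743382619196583], [0.591739939509737, 0.2830379291398496]]
0.016 [[0.5761846707081981, 0.24583581561372753], [0.3892930803659665, 0.30707971637390097], [0.4006644956509562, 0.34342283109883864], [0.5884753605069193, 0.27999279931368426]]
[[424.625 209.625]
 [390.875 260.625]
 [378.125 254.375]
 [410.875 204.875]] 802.84375
0 [[0.38488659493890365, 0.3486393589572439], [0.5896618309600179, 0.2820046795144002], [0.5776587133491498, 0.24977170261964976], [0.3741411551754079, 0.31046139988578575]]
0.016 [[0.4038364938785235, 0.3470800016901777], [0.6037852851082329, 0.2820158666538397], [0.5920650746769597, 0.25054260409988527], [0.39334431848813045, 0.3098018770678807]]
bolts [[ 0.6353  0.0079  0.071 ]
 [ 0.6214 -0.3881  0.071 ]] 0.3962404315733558
bolt scene [[0.6262 0.01   0.071 ]]
offcut [[ 0.5201  0.0446  0.022 ]
 [ 0.5336 -0.0248  0.022 ]
 [ 0.4899 -0.0329  0.022 ]
 [ 0.4738  0.0346  0.022 ]]
off scene [[ 0.4958 -0.0301  0.022 ]
 [ 0.479   0.0357  0.022 ]
 [ 0.5123  0.0459  0.022 ]
 [ 0.5269 -0.0232  0.022 ]]
pencil [[0.6134 0.1405 0.004 ]
 [0.4485 0.1545 0.004 ]]
glue [[ 0.3717 -0.121   0.17  ]] [[ 0.3627 -0.1181  0.1   ]]
proj of top bolt into scene [[272.6602 232.2227]
 [131.9117 201.0985]]
```

Run:
```python
import cv2,numpy as np
a=cv2.imread("pics/top0.png")[140:180,345:385];b=cv2.imread("pics/scene0.png")[215:255,255:295]
cv2.imwrite("pics/c.png",np.hstack([cv2.resize(i,None,fx=10,fy=10,interpolation=cv2.INTER_CUBIC) for i in(a,b)]))
```

```text
(no output)
```

View pics/c.png

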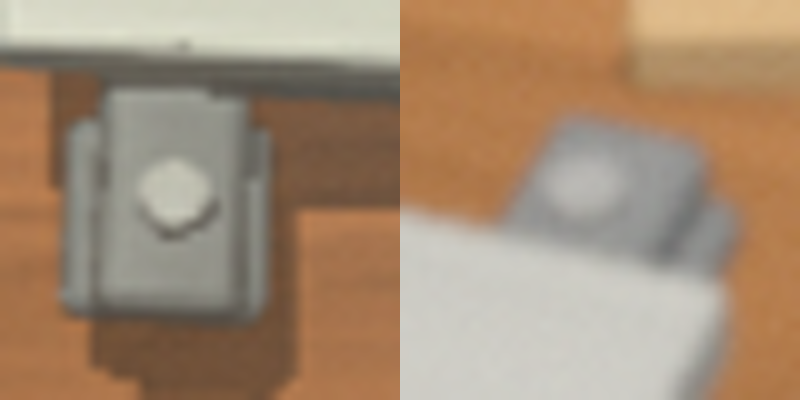

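The bolt in the top and scene views agrees to within 1 px, so the foot is at about (0.636, 0.0085) with saw yaw about -2°. The shim's thick end is the one nearest the robot. First I'll clear the offcut.

```bash
python3 -m handwheel '[[[95,323,-592,-60,0,0,28],[95,323,-592,-60,0,0,28],[95,323,-592,-60,0,0,28],[95,323,-592,-60,0,0,28],[95,323,-592,-60,0,0,28],[95,323,-592,-60,0,0,28],[95,323,-592,-60,0,0,28],[95,323,-592,-60,0,0,28],[95,323,-592,-60,0,0,28],[95,323,-592,-60,0,0,28],[95,323,-592,-60,0,0,28],[95,323,-592,-60,0,0,28]]]' 15
```

```text
t: 2.2
position: [0.4665, 0.0743, 0.1619]
orientation: [[-0.981, -0.194, 0.001], [-0.194, 0.981, 0.0], [-0.001, 0.0, -1.0]]
force: [1.0, 0.7, 0.2]
width: 0.095
```

```bash
python3 -m handwheel '[[[95,37,-68,-40,0,0,0],[95,37,-68,-40,0,0,0],[95,37,-68,-80,0,0,0],[95,37,-68,-120,0,0,0],[95,37,-68,-150,0,0,0],[95,37,-68,-150,0,0,0],[95,37,-68,-150,0,0,0],[60,37,-68,-150,0,0,0],[60,37,-68,-150,0,0,0],[60,37,-68,-150,0,0,0],[60,37,-68,-150,0,0,0],[60,37,-68,-150,0,0,0]]]' 15
```

```text
t: 3.4
position: [0.5039, 0.0063, 0.0127]
orientation: [[-0.981, -0.194, 0.002], [-0.194, 0.981, 0.0], [-0.002, -0.0, -1.0]]
force: [-0.4, 0.7, 8.6]
width: 0.0703
```

```bash
python3 -m handwheel '[[[60,0,0,4,0,0,0],[60,-10,-25,4,0,0,-4],[60,-25,-50,4,0,0,-8],[60,-35,-75,4,0,0,-11],[60,-35,-75,0,0,0,-11],[60,-35,-75,0,0,0,-11],[95,-35,-75,0,0,0,-11],[95,-35,-75,0,0,0,-11],[95,-35,-75,0,0,0,-11],[95,-35,-75,40,0,0,-11],[95,-35,-75,80,0,0,-11],[95,-35,-75,120,0,0,-11]]]'
```

```text
t: 4.6
position: [0.4687, -0.0681, 0.134]
orientation: [[-1.0, -0.004, 0.001], [-0.004, 1.0, -0.0], [-0.001, -0.0, -1.0]]
force: [0.2, -0.4, 0.4]
width: 0.0947
```

```bash
python3 -m handwheel '[[[95,-36,382,0,0,0,-17.4],[95,-36,382,0,0,0,-17.4],[95,-36,382,0,0,0,-17.4],[95,-36,382,0,0,0,-17.4],[95,-36,382,0,0,0,-17.4],[95,-36,382,0,0,0,-17.4],[95,-36,382,0,0,0,-17.4],[95,-36,382,0,0,0,-17.4],[95,-36,382,0,0,0,-17.4],[95,-36,382,-50,0,0,-17.4],[95,-36,382,-90,0,0,-17.4],[95,-36,382,-90,0,0,-17.4]]]'
```

```text
t: 5.8
position: [0.4304, 0.3126, 0.0403]
orientation: [[-0.955, 0.295, -0.006], [0.295, 0.955, -0.004], [0.004, -0.006, -1.0]]
force: [-0.6, -0.5, 0.9]
width: 0.095
```

Run:
```python
from m import *
import pickle
st=bot.read_state();print(st["position"],st["orientation"][:,1],st["force"])
for n in("top","scene"):
    c=bot.camera(n);save(c,n+"1.png");pickle.dump(c,open(n+"1.pkl","wb"))
T=cv2.imread("pics/top1.png")[30:310,170:470];S=cv2.imread("pics/scene1.png")[110:310,180:480]
cv2.imwrite("pics/d.png",np.hstack([cv2.resize(T,(428,400)),cv2.resize(S,(372,248)).copy() if 0 else cv2.copyMakeBorder(cv2.resize(S,(372,248)),0,152,0,0,cv2.BORDER_CONSTANT)]))
```

```text
[0.43041477 0.31262644 0.04027264] [ 0.29498355  0.95548503 -0.0057501 ] [-0.64460122 -0.5421676   0.94550935]
```

View pics/d.png

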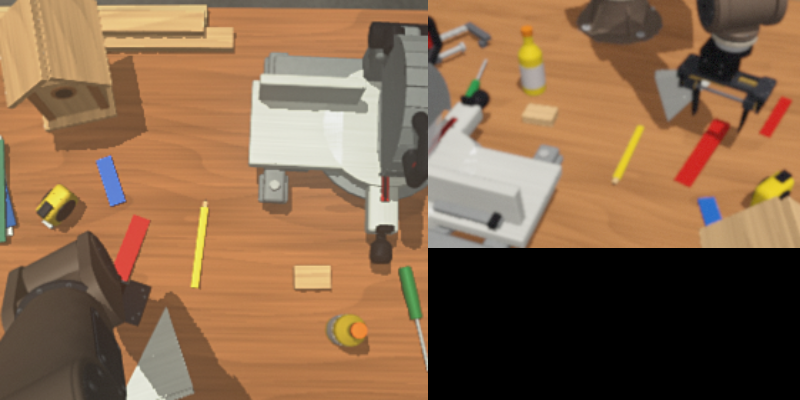

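The offcut now sits clear of the lane and the gripper straddles the big shim. Lowering to grip.

```bash
python3 -m handwheel '[[[95,2,1,-20,0,0,0],[95,2,1,-30,0,0,0],[95,2,1,-34,0,0,0],[95,2,1,-35,0,0,0],[30,2,1,-35,0,0,0],[30,2,1,-35,0,0,0],[30,2,1,-35,0,0,0],[30,2,1,-35,0,0,0],[30,2,1,-35,0,0,0],[30,2,1,-35,0,0,0],[30,2,1,-35,0,0,0],[30,2,1,-35,0,0,0]]]' 30
```

```text
t: 7.1
position: [0.4347, 0.3147, 0.0094]
orientation: [[-0.955, 0.295, -0.0], [0.295, 0.955, -0.001], [-0.0, -0.001, -1.0]]
force: [-0.4, 0.3, 0.6]
width: 0.0366
```

```bash
python3 -m handwheel '[[[50,0,0,0,0,0,0],[50,0,0,-2,0,0,0],[50,0,0,-5,0,0,0],[50,0,0,-5,0,0,0],[50,0,0,-5,0,0,0]]]'; python3 -c "
from bench import bot
s=bot.read_state();print(s['position'],s['force'],s['ft_torque'])"
```

```text
t: 7.6
position: [0.4346, 0.3147, 0.0042]
orientation: [[-0.955, 0.295, -0.0], [0.295, 0.955, -0.001], [0.0, -0.001, -1.0]]
force: [0.0, 0.3, -0.2]
width: 0.0496
[0.43458595 0.31465304 0.00423317] [ 0.03321316  0.2672891  -0.15153837] [ 0.03081834 -0.01639458 -0.00934986]
```

```bash
python3 -m handwheel '[[[30,0,0,0,0,0,0],[30,0,0,0,0,0,0],[30,0,0,0,0,0,0],[30,0,0,0,0,0,0],[30,0,0,0,0,0,0],[30,0,0,15,0,0,0],[30,0,0,30,0,0,0],[30,0,0,40,0,0,0],[30,0,0,40,0,0,0]]]' 35
python3 - <<'E'
from m import *
import pickle
np.set_printoptions(precision=4,suppress=True)
c=bot.camera("scene");save(c,"s2.png");pickle.dump(c,open("s2.pkl","wb"))
cv2.imwrite("pics/e.png",cv2.resize(c["frame"][170:290,350:510,::-1],None,fx=4,fy=4,interpolation=cv2.INTER_CUBIC))
E
```

```text
t: 8.5
position: [0.4351, 0.3149, 0.0453]
orientation: [[-0.955, 0.295, 0.001], [0.295, 0.955, -0.0], [-0.001, 0.0, -1.0]]
force: [0.1, -0.5, -1.5]
width: 0.0353
```

View pics/e.png

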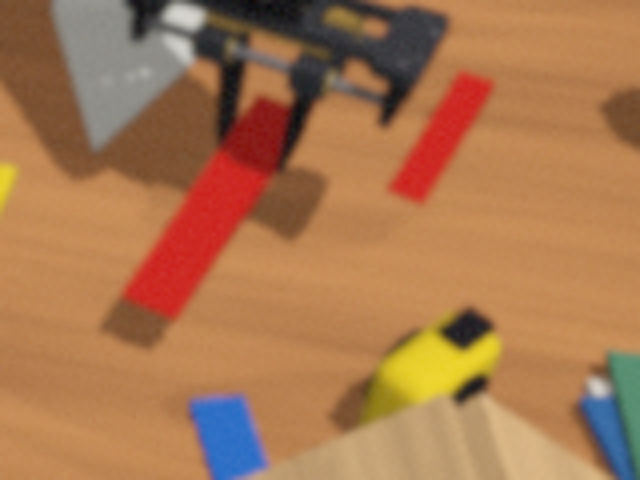

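```bash
python3 - <<'E'
from m import *
import pickle
c=pickle.load(open("s2.pkl","rb"))
for z in(.035,.042,.049): print(z,ray(c,[(380.4,243.6),(394.1,249.9)],z).mean(0))
E
python3 -m handwheel '[[[30,0,-300,20,0,0,15.2],[30,0,-300,20,0,0,15.2],[30,0,-300,20,0,0,15.2],[30,0,-300,20,0,0,15.2],[30,0,-300,20,0,0,15.2],[30,0,-300,20,0,0,15.2],[30,0,-300,20,0,0,15.2],[30,0,-300,0,0,0,15.2],[30,0,-300,-25,0,0,15.2],[30,0,-300,-25,0,0,15.2]]]'
```

```text
0.035 [0.58039364 0.26836292 0.035     ]
0.042 [0.58700932 0.2685164  0.042     ]
0.049 [0.59362499 0.26866988 0.049     ]
t: 9.55
position: [0.4334, 0.0151, 0.0174]
orientation: [[-0.999, 0.035, -0.004], [0.035, 0.999, -0.0], [0.004, -0.0, -1.0]]
force: [0.2, -0.6, 0.3]
width: 0.0357
```

```bash
python3 -m handwheel '[[[30,2,0,-6,0,0,0],[30,2,0,-10,0,0,0],[30,2,0,-12,0,0,0],[30,2,0,-13,0,0,0],[30,2,0,-13,0,0,0]]]'
python3 - <<'E'
from m import *
np.set_printoptions(precision=4,suppress=True)
print(bot.read_state()["position"],bot.read_state()["force"])
c=bot.camera("top");save(c,"t3.png")
cv2.imwrite("pics/f.png",cv2.resize(c["frame"][130:270,310:450,::-1],None,fx=4,fy=4,interpolation=cv2.INTER_CUBIC))
F=np.array([.636,.0085,0]);ux=np.array([.9994,-.035,0])
print("lane px in crop", ((proj(c,[F+ux*d+[0,0,.002] for d in(-.02,-.04,-.1)])-[310,130]+.5)*4-.5))
E
```

```text
t: 10.05
position: [0.4356, 0.0151, 0.0046]
orientation: [[-0.999, 0.035, -0.003], [0.035, 0.999, -0.0], [0.003, -0.0, -1.0]]
force: [-0.2, 0.3, -0.9]
width: 0.0356
[0.4356 0.0151 0.0046] [-0.1612  0.3015 -0.8739]
lane px in crop [[201.3049 170.0559]
 [200.1547 197.913 ]
 [196.6345 282.444 ]]
```

View pics/f.png

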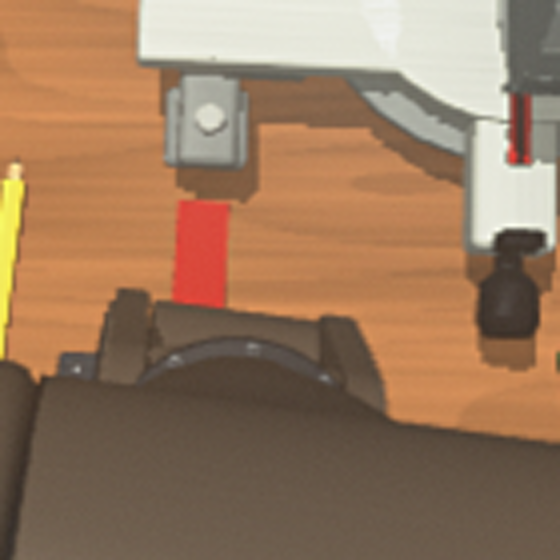

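```bash
python3 -m handwheel '[[[30,0,2,-0.5,0,0,0],[30,0,2,-1,0,0,0],[30,0,2,-1,0,0,0]]]'
```

```text
t: 10.4
position: [0.4357, 0.0173, 0.0042]
orientation: [[-0.999, 0.035, -0.002], [0.035, 0.999, -0.0], [0.002, -0.0, -1.0]]
force: [0.1, 2.1, 9.5]
width: 0.0353
```

```bash
python3 -m handwheel '[[[30,0,0,0.3,0,0,0],[30,6,-0.2,0.3,0,0,0],[30,12,-0.4,0.3,0,0,0],[30,18,-0.6,0.3,0,0,0],[30,24,-0.8,0.3,0,0,0],[30,30,-1,0.3,0,0,0],[30,36,-1.2,0.3,0,0,0],[30,42,-1.5,0.3,0,0,0],[30,47,-1.7,0.3,0,0,0],[30,50,-1.8,0.3,0,0,0],[30,50,-1.8,0.3,0,0,0]]]'
```

```text
t: 11.5
position: [0.4861, 0.0155, 0.0045]
orientation: [[-0.999, 0.035, -0.002], [0.035, 0.999, -0.0], [0.002, -0.0, -1.0]]
force: [-0.0, 0.1, -0.9]
width: 0.0353
```

```bash
python3 -m handwheel '[[[30,3,-0.1,-0.3,0,0,0],[30,6,-0.2,-0.3,0,0,0],[30,9,-0.3,-0.3,0,0,0],[30,9,-0.3,-0.3,0,0,0]]]';python3 -m handwheel '[[[30,2,-0.1,0,0,0,0],[30,4,-0.15,0,0,0,0],[30,4,-0.15,0,0,0,0]]]'
```

```text
t: 11.9
position: [0.4957, 0.0152, 0.0043]
orientation: [[-0.999, 0.035, -0.001], [0.035, 0.999, -0.0], [0.001, -0.0, -1.0]]
force: [2.4, -0.1, 1.6]
width: 0.0358
t: 12.2
position: [0.5001, 0.015, 0.0043]
orientation: [[-0.999, 0.035, -0.001], [0.035, 0.999, -0.0], [0.001, -0.0, -1.0]]
force: [0.6, -0.2, 1.3]
width: 0.0355
```

```bash
python3 -m handwheel '[[[30,2,-0.1,0,0,0,0],[30,4,-0.15,0,0,0,0],[30,4,-0.15,0,0,0,0]]]' | grep -E "pos|force"; python3 -m handwheel '[[[30,2,-0.1,0,0,0,0],[30,4,-0.15,0,0,0,0],[30,4,-0.15,0,0,0,0]]]'| grep -E "pos|force"
```

```text
position: [0.5046, 0.0148, 0.0043]
force: [0.3, 0.8, 0.9]
position: [0.5091, 0.0146, 0.0043]
force: [0.4, -0.4, 1.5]
```

```bash
python3 -m handwheel '[[[30,2,-0.1,0,0,0,0],[30,4,-0.15,0,0,0,0],[30,4,-0.15,0,0,0,0]]]' | grep -E "pos|force"
```

```text
position: [0.5136, 0.0144, 0.0043]
force: [0.6, 0.7, 0.6]
```

```bash
python3 -m handwheel '[[[30,2,-0.1,0,0,0,0],[30,4,-0.15,0,0,0,0],[30,4,-0.15,0,0,0,0]]]' | grep -E "pos|force"
```

```text
position: [0.5175, 0.0143, 0.0043]
force: [-2.2, 0.5, 3.5]
```

```bash
python3 -m handwheel '[[[30,2,-0.1,0,0,0,0],[30,4,-0.15,0,0,0,0],[30,4,-0.15,0,0,0,0]]]' | grep -E "pos|force"
```

```text
position: [0.5206, 0.0142, 0.0042]
force: [-7.7, -0.3, 5.6]
```

Binding at 7.7 N of push, inside the snug range. Letting go.

```bash
python3 -m handwheel '[[[30,0,0,0,0,0,0],[48,0,0,0,0,0,0],[48,0,0,0,0,0,0],[48,0,0,0,0,0,0],[48,0,0,0,0,0,0]]]'
```

```text
t: 14.2
position: [0.5207, 0.0142, 0.0042]
orientation: [[-0.999, 0.035, -0.001], [0.035, 0.999, -0.0], [0.001, -0.0, -1.0]]
force: [-0.2, -1.1, 0.7]
width: 0.0476
```

```bash
python3 -m handwheel '[[[48,0,0,5,0,0,0],[48,0,0,15,0,0,0],[48,0,0,30,0,0,0],[48,-20,0,70,0,0,0],[48,-40,40,110,0,0,0],[48,-60,80,140,0,0,0],[48,-80,120,140,0,0,0],[48,-90,160,140,0,0,0],[48,-100,200,140,0,0,0],[48,-110,240,140,0,0,0],[48,-110,280,140,0,0,0],[48,-110,290,140,0,0,0]]]'
python3 - <<'E'
from m import *
import pickle
ims=[]
for n,(l,t,r,b) in(("top",(310,110,450,260)),("scene",(200,120,360,270))):
    c=bot.camera(n);save(c,n+"4.png");pickle.dump(c,open(n+"4.pkl","wb"))
    ims.append(cv2.resize(c["frame"][t:b,l:r,::-1],None,fx=2.66,fy=2.66,interpolation=cv2.INTER_CUBIC))
cv2.imwrite("pics/g.png",np.hstack(ims))
E
```

```text
t: 15.4
position: [0.4103, 0.3073, 0.1452]
orientation: [[-0.999, 0.032, 0.001], [0.032, 0.999, 0.001], [-0.001, 0.001, -1.0]]
force: [-0.2, -0.6, -0.2]
width: 0.048
```

View pics/g.png

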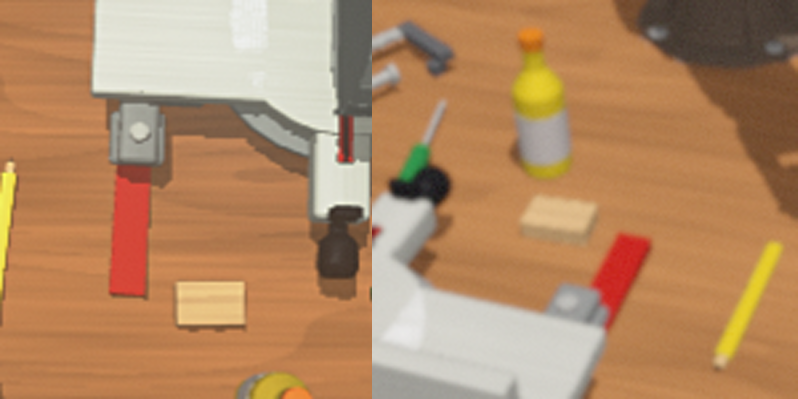

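Run:
```python
from m import *
import pickle
c=pickle.load(open("top4.pkl","rb"))
f=lambda x,y:(310+(x+.5)/2.66-.5,110+(y+.5)/2.66-.5)
e=ray(c,[f(128,294.5)],.016)[0];n=ray(c,[f(134,168)],.008)[0];b=ray(c,[f(139.5,130.5)],.071)[0]
u=(n-e)[:2];u/=np.linalg.norm(u);d=(b-e)[:2]
print(e,n,b,"along from thick end",d@u,"lateral",u[0]*d[1]-u[1]*d[0],"yaw",np.degrees(np.arctan2(u[1],u[0])))
```

```text
[0.47835215 0.01518056 0.016     ] [0.6126319  0.00927412 0.008     ] [0.63664839 0.00821381 0.071     ] along from thick end 0.15844947467764783 lateral -3.9161131771686675e-06 yaw -2.518592928583144
```

```bash
python3 -c "
from bench import bot
print(bot.sign_off())"
```

```text
the job is handed in; nothing more can be done
None
```

The big red shim is under the short foot, snug and released, and the job is handed in. It took about 15.5 s of the 51 s; no verdict is reported.

**What I did:** I gripped the offcut and moved it 75 mm to the robot's right and 35 mm back towards the robot. I then gripped the shim near its thick end, carried it over the pencil and set it flat in line with the foot. It slid in thin end first with under about 1 N of push once moving. The push then rose from 2.2 N to 7.7 N over the last 3 mm, inside the 3–12 N snug range, and I let go there.

**Last checks:**
- **Shim position:** in the top picture the foot centre lies about 0 mm off the shim's centre line, and the thin end is about 42 mm past it. The shim is about 0.5° off the saw's axis.
- **Other things:** the pencil, glue and screwdriver look unmoved, and the offcut is on the bench. I did not measure any of the bystanders, and the packer and tape measure are outside the last close-up pictures.
- **Robot:** the arm is clear of everything.
- **Not measured:** I could not read the force between foot and shim directly; from the push I put it at about 4–6 N. I did not measure the saw's tilt.

**What disagreed:**
- My first grip on the shim measured about 4 mm higher than I had set, so I opened, lowered and gripped again.
- The shim sat about 2–3 mm to the right of its line before the slide, so I corrected it by 2 mm.

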